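Load the griddle sheet onto the middle rails and latch it

TASK

Put the aluminium sheet away in the steel rack, on the middle of the three rail pairs: enter its plain end first, set it down level on the rails while it is still about a third of its length short of home, and let go of it. Then push it fully home against the back stop, and press the raised end of the rocker catch beside the rack mouth down until it snaps over and its tooth stands in front of the sheet. Leave the other things on the bench, and the wire grid on the bottom rails, where they are.

Things in the scene. Friction and masses are not known exactly. Their poses are not given: they have to be found in the camera images.
- sheet: The aluminium sheet (shallow tray), 150 mm long (its x) by 130 mm wide (its y), floor 4 mm thick, rim 10 mm high all round, about 0.2 kg, a little heavier at the handle end. Origin: centre of its underside. +x points to the plain leading end, which enters the rack first; the upright handle plate stands at the -x end. z is up.
- sheet_grip (a point): Centre of the sheet's upright dark steel handle plate, 70 mm behind the sheet's origin (-x) and 22 mm above its underside; axes as the sheet's. The plate is 10 mm thick (along x, its outer face flush with the end of the sheet), 50 mm wide (along y) and its top is 40 mm above the underside.
- rack: Open steel rack, fixed, at a different height each time. +x: the way sheets slide in; mouth at -x; z up. Three rail pairs, tops 60, 100, 140 mm above the origin: ledges 5 mm thick, x -80 to +80 mm, reaching inward to y +-56, with side webs 14 mm high at y +-70 (5 mm play each side of the sheet). Posts 12 mm square at x +-70, y +-80, up to 155 mm.
- rack_mid (a point): Point midway between the two middle rails, level with their top, 100 mm above the rack's origin; axes as the rack's. When the sheet is fully home on the middle rails its origin is here and its axes agree with the rack's; its leading end then touches the back stop (face at x = +75 mm, 13 mm high).
- catch (a joint): Rocker catch, a seesaw at the rack mouth on the +y side, pivot at x -86, y +95, z 86 mm in the rack's frame, turning about rack x. -0.28 rad: open (outer pad raised, inner tooth under the sheet's path). +0.28: closed (pad down, tooth 19 mm above middle rail level at y 50, 7 mm in front of a sheet that is home). A steel ball over the pivot makes it tip over by itself past 0.
- catch_pad (a point): Centre of the top of the catch's black press pad, 28 mm (rack x) by 32 mm (rack y), 46 mm outside the pivot. About 0.5 N moves it; it goes down 25 mm from open to closed. The catch cannot close if the sheet is more than 7 mm short of home.
- grid: Wire cooling grid, 140 x 130 x 6 mm, lying on the bottom rail pair; leave it. Origin: centre of its underside.
- bowls: Stack of four coloured plastic lunch bowls, 126 mm across, 129 mm high; leave it. Origin: centre of its underside.
- mug: Stainless steel mug, 78 mm across, 85 mm high, with a handle; leave it. Origin: centre of its underside.
- jar: Glass jar with a twist cap, 74 mm across, 130 mm high; leave it. Origin: centre of its underside.
- scraper: Scraper with a black handle and grey hard silicone blade, 200 mm long, lying flat, 14 mm high; leave it. Origin: on its underside, mid length.
- jebena: Clay jebena (long-necked coffee pot), 124 mm across its belly, 200 mm high, with a spout and a handle; leave it. Origin: centre of its underside.
Things that resemble listed ones, but are neither listed nor needed, are in the scene too. There is more than one size of the sheet; the one meant has the size given above.

How it is judged:
By the outcome, as a careful person would: the job done as asked, in the order asked, and still so for the second after the job is handed in, with the robot touching nothing.
It also fails if it takes over 58 s, if anything falls off the work surface, if the arm or the gripper's body presses on something with over 40 N, if the wrist force passes 120 N, or if a joint passes its speed limit or range.

ROBOT

A 7-joint arm with a two-finger parallel gripper is mounted at the origin on the work surface. World frame = base frame: x ahead of the robot, y to its left, z up, the work surface at z = 0. Lengths are in mm, angles in degrees, forces in N, time in s.
With the tool pointing down it reaches from about 400 to 850 mm from the base axis. Payload 4.4 kg.
Tool frame: the origin (TCP) lies midway between the tips of the shut fingers; the grasp point (between the pads) lies 19 mm behind it (bot.grip_point_offset is the distance from the TCP to the grasp point, in mm); x points along the fingers, z is the direction in which the jaws open and shut, and the axes are right-handed (so a half turn about x gives the same grasp; the last joint's range is limited). The gripper opens to 94 mm and grips with 3 to 60 N. Pads are 16 mm wide; open, the fingers measure 119 mm over their backs; the gripper's body (75 mm by 177 mm) begins 78 mm behind the grasp point.
Start: joints at [67.219, 36.005, 2.206, 86.941, -1.547, 57.084, -1.146], TCP at [211.763, -614.552, 205.478] pointing down, gripper open.
Joint ranges: [-175.42, 175.42], [-21.48, 121.26], [-71.46, 75.88], [10.55, 141.38], [-63.04, 243.04], [13.31, 113.54], [-168.57, 168.57]. Speed limits (degrees/s): [147.25, 147.25, 180, 180, 180, 180, 180].

INTERFACE

Orientations are given as [roll, pitch, yaw] about the fixed x, y, z axes, in that order (R = Rz(yaw) Ry(pitch) Rx(roll)).
In Python, from station import bot gives the robot as it stands.
- The arm moves only by the tool apply_moves, never from a script. Its argument "plan" is a list of rows, each a list of 7 numbers: the turn, a rotation vector about the world's x, y, z in rad, then the shift along the world's x, y, z in cm, then the gripper's target within -1 to 1 (shut at 1, half-way at 0, fully open at -1). In form: [[rx, ry, rz, tx, ty, tz, claw], ...]. A call has 1 to 12 rows; each row shifts and turns the commanded pose from where the row before left it; what a row does not reach is not made up. A row lasts 1/8 s, in which the tool goes at most 62.5 mm and 10.7 degrees, less where a joint would pass 70% of its speed; a pose out of reach is approached as far as the arm can. A call with a gripper value outside its range is refused whole. The fingers move at their own pace and stop on an object; "newtons" is the grip in N (left out, the last holds). Time passes only in rows, so rows that do not move let the fingers close. It gives the time, the measured TCP pose, the force and the opening at its end, in the units of the state.
- bot.sense(): the state, without advancing time (a new reading comes with each control period).
- bot.capture(name): name is "side" or "top"; returns a dict with "pixels" (420x560x3 uint8, red, green, blue), "depth" (420x560 float32, mm along the optical axis (not along the pixel's ray), 0 where there is no reading), "intrinsics" (3x3 intrinsics, pixels), "world_to_cam" (4x4, takes a point from world to camera coordinates). Camera axes: x right, y up, looking along -z (the intrinsics and any distortion apply to the point x, -y, -z); pixel columns grow to the right and rows downward; lengths in mm; the calibration is good to about 2 mm. A picture is of the moment at which its call begins.
- bot.finish_job(): hands the job in, once; it reports no verdict.
Trained networks look in a picture, given as the dict that the camera call returned (one of the last four; its "shot" number tells which), for a name from the list of things; names that differ only in an ending like _2 or _b are one class to them, and where a whole thing is asked for, a point or a joint stands for the part that bears it (a point fixed in the world has none). Each returns a list of dicts, best first, with "p" (0 to 1); they miss things now and then, are a little off and sometimes report something else, mostly with a low value. They report only what shows in the picture. A call takes as long as a camera call. They do not tell look-alikes from the thing itself.
- bot.recognise(picture, name): "box" ([left, top, right, bottom] in pixels, round what is visible of it).
The state is a dict: "time": time; "joint_pos": joint angles; "qvel": joint speeds; "effort": joint torques, N m; "eef_pos": TCP position; "tcp_rot": TCP orientation; "wrist_force": force on the tool from outside, world axes, zero at the start; "torque": the same for the moment, N m; "opening": finger opening in mm.
Only numpy, scipy, OpenCV 4.12 (cv2) and the standard library are available. Lean on these libraries where they do the work, as an engineer would, in place of code of your own. Each camera call takes 0.05 s, during which the arm holds its last target.

## Working session

There is one attempt and no reset: what is moved stays moved. The work goes in short steps, Python scripts to look and compute and a tool call to move; the robot and the scene stay as the last step left them, time stands still between calls to the robot, and variables do not carry over. Pictures are saved under pics/ and viewed, and the job is handed in when it is done.

Besides the shell and the picture viewer there is one more tool, called after "Request:" as name(argument=value, ...) on one line, values as JSON. apply_moves: Moves the arm, as the interface text tells. Its arguments: {"type":"object","properties":{"plan":{"type":"array"},"newtons":{"type":"number"}},"required":["plan"]}

```bash
ls; mkdir -p pics; python3 - <<'E'
from station import bot
import cv2,pickle
print(bot.sense())
for n in("side","top"):
    p=bot.capture(n); pickle.dump(p,open(f"{n}0.pkl","wb"))
    cv2.imwrite(f"pics/{n}0.png",p["pixels"][:,:,::-1])
    print(n,p["intrinsics"],p["world_to_cam"],p.keys())
    for t in("sheet","rack","catch","catch_pad"):
        print(t,[(d["box"],round(d["p"],2)) for d in bot.recognise(p,t)])
E
```

```text
pics
{'time': 0.0, 'joint_pos': array([67.21838181, 36.05917306,  2.20318543, 86.99768749, -1.54673   ,
       57.08324298, -1.1454579 ]), 'qvel': array([-0.05143903,  0.0333577 , -0.0230654 ,  0.0489128 ,  0.06870773,
       -0.07069685,  0.05265681]), 'effort': array([-6.81248130e-04, -5.49728966e+01,  1.14359714e+00, -1.86636865e+01,
       -5.21993567e-02,  2.36438541e-02,  1.72438054e-04]), 'eef_pos': array([ 211.53746178, -613.88710857,  204.54200931]), 'tcp_rot': array([-178.91656556,   89.88959599,  110.09504632]), 'wrist_force': array([-0.3637407 , -0.70636109,  0.31314386]), 'torque': array([0.01657961, 0.01760994, 0.00763359]), 'opening': 94.0299050205693}
side [[533.42131089   0.         276.51016869]
 [  0.         533.42131089 210.6080965 ]
 [  0.           0.           1.        ]] [[ 9.97243480e-01 -7.41980475e-02  3.02548391e-04 -5.07864368e+02]
 [ 5.04969387e-02  6.81669926e-01  7.29915181e-01 -1.22105468e+02]
 [-5.43645194e-02 -7.27887877e-01  6.83537663e-01 -1.82034278e+03]
 [ 0.00000000e+00  0.00000000e+00  0.00000000e+00  1.00000000e+00]] dict_keys(['pixels', 'd
[... 408 characters left out ...]
92546317 209.47528942]
 [  0.           0.           1.        ]] [[ 2.91792475e-02 -9.99536652e-01  8.66329907e-03  3.49590322e+01]
 [ 9.83392131e-01  3.02589895e-02  1.78953375e-01 -5.21531321e+02]
 [-1.79132600e-01  3.29769532e-03  9.83819413e-01 -1.22670037e+03]
 [ 0.00000000e+00  0.00000000e+00  0.00000000e+00  1.00000000e+00]] dict_keys(['pixels', 'depth', 'intrinsics', 'world_to_cam', 'shot'])
sheet [([204.2, 199.4, 264.8, 253.3], 0.69), ([170.2, 142.0, 214.4, 182.4], 0.63)]
rack [([317.0, 151.8, 391.2, 236.7], 0.69)]
catch [([231.9, 127.4, 297.1, 156.8], 0.67), ([319.4, 151.8, 328.3, 185.7], 0.51)]
catch_pad [([315.6, 150.6, 326.4, 189.9], 0.58), ([397.1, 138.1, 448.9, 183.3], 0.36)]
```

```bash
python3 - <<'E'
import cv2
a=cv2.imread("pics/side0.png")
cv2.imwrite("pics/side0b.png",cv2.resize(a[110:330,130:410],None,fx=2.7,fy=2.7,interpolation=cv2.INTER_CUBIC))
a=cv2.imread("pics/top0.png")
cv2.imwrite("pics/top0b.png",cv2.resize(a[100:300,150:430],None,fx=2.7,fy=2.7,interpolation=cv2.INTER_CUBIC))
E
```

```text
(no output)
```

View pics/side0.png

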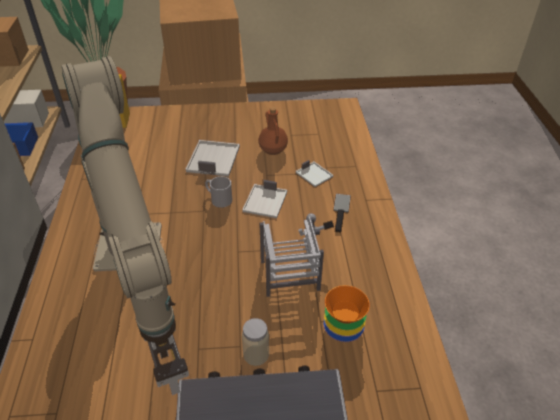

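View pics/top0.png

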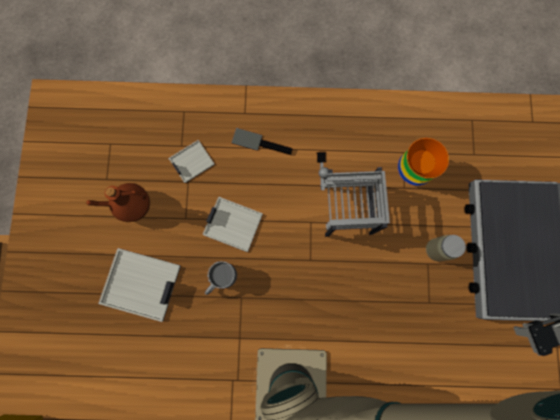

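```bash
sleep 1
```

```text
(no output)
```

View pics/side0b.png

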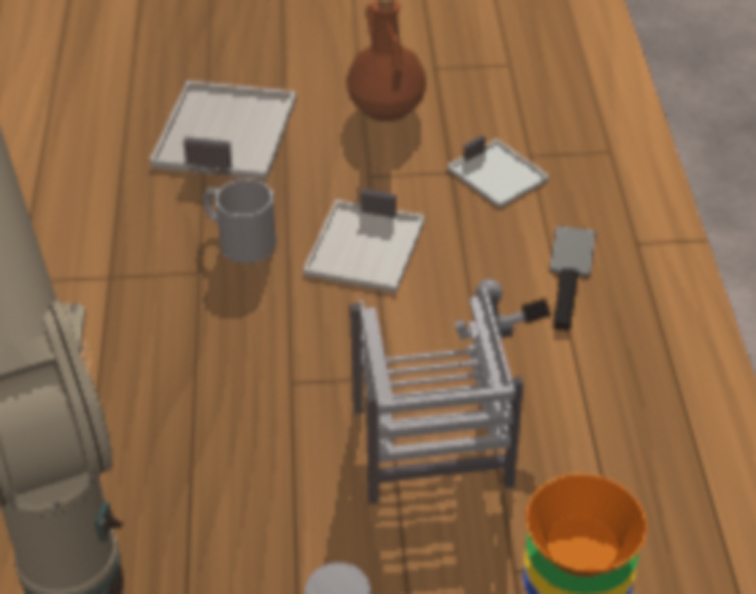

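View pics/top0b.png

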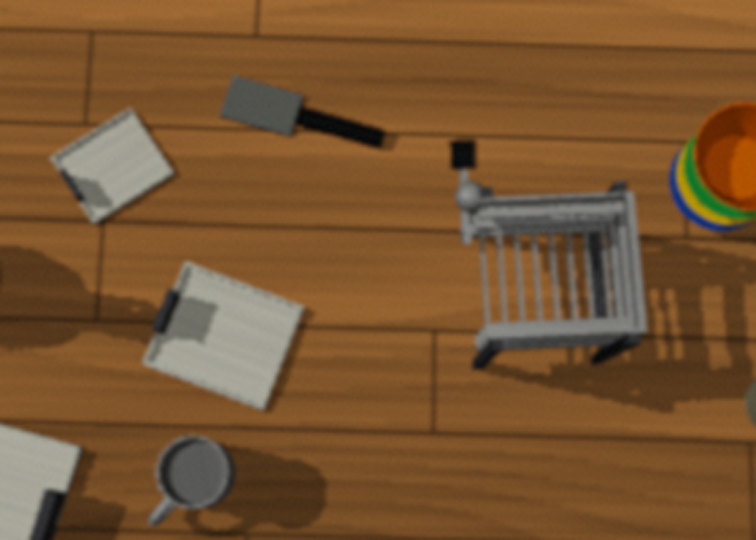

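Candidates for the sheet (top picture): big tray at (140,285), middle tray at (233,223), small one at (192,161). I'll measure each for size.

```bash
cat > h.py <<'E'
import numpy as np,cv2,pickle
def cloud(p):
    K=p["intrinsics"];d=p["depth"].astype(float)
    v,u=np.mgrid[:d.shape[0],:d.shape[1]]
    X=np.stack([(u-K[0,2])/K[0,0]*d,-(v-K[1,2])/K[1,1]*d,-d,np.ones_like(d)],-1)
    W=X@np.linalg.inv(p["world_to_cam"]).T
    W=W[...,:3]; W[d==0]=np.nan
    return W
def proj(p,P):
    P=np.atleast_2d(P);c=np.c_[P,np.ones(len(P))]@p["world_to_cam"].T
    K=p["intrinsics"];return np.c_[K[0,2]+K[0,0]*c[:,0]/-c[:,2],K[1,2]-K[1,1]*c[:,1]/-c[:,2]]
def load(n): return pickle.load(open(n,"rb"))
E
python3 - <<'E'
from h import *
p=load("top0.pkl");W=cloud(p);z=W[...,2]
print("table",np.nanmedian(z[60:120,50:500]))
hsv=cv2.cvtColor(p["pixels"],cv2.COLOR_RGB2HSV)
for nm,(l,t,r,b) in dict(mid=(198,190,270,258),small=(165,136,220,188),big=(95,243,186,326)).items():
    m=np.zeros(z.shape,np.uint8);m[t:b,l:r]=1
    S=hsv[...,1];V=hsv[...,2]
    mm=(m>0)&(S<90)&(V>100)&(z<30)
    mm=cv2.morphologyEx(mm.astype(np.uint8),cv2.MORPH_OPEN,np.ones((3,3)))>0
    P=W[mm];rc=cv2.minAreaRect(P[:,:2].astype(np.float32))
    print(nm,mm.sum(),rc,"z",np.percentile(P[:,2],[5,50,95]))
    hd=(m>0)&(z>25)&(z<60);print(" handle",hd.sum(),W[hd].mean(0) if hd.any() else None, W[hd].max(0) if hd.any() else None)
# rack
l,t,r,b=300,140,400,245
for lo,hi in((20,60),(60,100),(100,130),(130,160),(160,200),(200,260),(260,320)):
    q=(z[t:b,l:r]>lo)&(z[t:b,l:r]<=hi);P=W[t:b,l:r][q]
    if len(P):print(lo,hi,len(P),P.min(0),P.max(0))
E
```

```text
table -4.339878152539086
mid 1921 ((478.829833984375, 198.4774169921875), (155.49713134765625, 133.72311401367188), 70.52645874023438) z [-1.54585044  3.38623136  9.68869233]
 handle 66 [500.08656007 261.76446649  38.09946906] [523.82068611 275.09274552  45.44610672]
small 983 ((681.6768798828125, 342.43548583984375), (103.21903991699219, 115.68534088134766), 35.62419891357422) z [-2.27570757  2.19563196  7.57610457]
 handle 28 [648.23442261 383.24685961  28.46087884] [663.823545   396.15348178  32.37161249]
big 3625 ((281.8555908203125, 476.34649658203125), (211.03578186035156, 179.04339599609375), 76.09821319580078) z [-0.20155627  4.78374742 12.52349505]
 handle 160 [259.60202113 378.70307685  48.05532598] [293.36141801 394.12821965  58.98908673]
20 60 197 [ 446.26811626 -330.38972693   20.27745358] [698.41759226 -94.89111328  58.97903929]
60 100 815 [ 445.84448718 -249.52990102   60.39204157] [613.78250716 -74.78148282  99.99361319]
100 130 413 [ 445.55431554 -248.81006027  100.21273936] [682.83640081 -55.69098416 129.97024875]
130 160 309 [ 445.83951606 -250.09900007  130.03857554] [681.51469302 -55.66174847 159.99973525]
160 200 1096 [ 445.78219238 -253.26786404  160.04846362] [628.02155522 -58.4474158  184.78143056]
```

```bash
python3 - <<'E'
from h import *
for n,(l,t,r,b) in dict(top=(310,145,400,245),side=(250,205,340,300)).items():
    p=load(n+"0.pkl");W=cloud(p);z=W[...,2]
    s=z[t:b,l:r]; h,e=np.histogram(s[np.isfinite(s)],bins=np.arange(-10,210,5));print(n,dict(zip(e[:-1].astype(int),h)))
    q=(s>168);P=W[t:b,l:r][q]
    rc=cv2.minAreaRect(P[:,:2].astype(np.float32));print(rc,len(P))
    T=z[250:300,200:260];print("table nearby",np.nanmedian(W[...,2][t-0:b,l-40:l-5]))
# side cam tray
p=load("side0.pkl");W=cloud(p);z=W[...,2];hsv=cv2.cvtColor(p["pixels"],cv2.COLOR_RGB2HSV)
l,t,r,b=236,178,292,222
m=np.zeros(z.shape,bool);m[t:b,l:r]=1
mm=m&(hsv[...,1]<90)&(hsv[...,2]>100)&(z<30);P=W[mm];print(cv2.minAreaRect(P[:,:2].astype(np.float32)),np.percentile(P[:,2],[5,50,95]))
hd=m&(z>20)&(hsv[...,2]<110);P=W[hd];print(len(P),P.mean(0),P.min(0),P.max(0))
E
```

```text
top {np.int64(-10): np.int64(374), np.int64(-5): np.int64(3462), np.int64(0): np.int64(2196), np.int64(5): np.int64(83), np.int64(10): np.int64(5), np.int64(15): np.int64(7), np.int64(20): np.int64(7), np.int64(25): np.int64(11), np.int64(30): np.int64(8), np.int64(35): np.int64(11), np.int64(40): np.int64(27), np.int64(45): np.int64(85), np.int64(50): np.int64(44), np.int64(55): np.int64(4), np.int64(60): np.int64(7), np.int64(65): np.int64(6), np.int64(70): np.int64(4), np.int64(75): np.int64(24), np.int64(80): np.int64(151), np.int64(85): np.int64(372), np.int64(90): np.int64(167), np.int64(95): np.int64(84), np.int64(100): np.int64(22), np.int64(105): np.int64(14), np.int64(110): np.int64(17), np.int64(115): np.int64(56), np.int64(120): np.int64(198), np.int64(125): np.int64(106), np.int64(130): np.int64(95), np.int64(135): np.int64(106), np.int64(140): np.int64(9), np.int64(145): np.int64(4), np.int64(150): np.int64(10), np.int64(155): np.int64(85), np.int64(160): np.int64(415), np.int64(165): np.int64(162), np.int64(170): np.int64(191), np.int64(175): np.int64(310), np.int64(18
[... 1217 characters left out ...]
(13), np.int64(155): np.int64(60), np.int64(160): np.int64(245), np.int64(165): np.int64(185), np.int64(170): np.int64(151), np.int64(175): np.int64(223), np.int64(180): np.int64(31), np.int64(185): np.int64(1), np.int64(190): np.int64(0), np.int64(195): np.int64(0), np.int64(200): np.int64(0)}
((541.9014282226562, -159.4013214111328), (179.92022705078125, 187.80238342285156), 4.221066474914551) 461
table nearby -0.3891199362360567
((476.07318115234375, 191.59521484375), (190.21847534179688, 138.53150939941406), 70.15283966064453) [-2.79814575  4.34194855 11.153768  ]
76 [503.17924782 258.5259038   31.61378088] [480.79825857 242.31503637  20.0654093 ] [526.37467273 273.9139435   45.14739212]
```

```bash
cat > fit.py <<'E'
from h import *
from scipy.optimize import least_squares
B=[]
for h in(60,100,140):
    for s in(-1,1):
        B.append((-80,80,*sorted((56*s,74*s)),h-5,h)); B.append((-80,80,*sorted((70*s,74*s)),h-5,h+14))
    B.append((75,80,-74,74,h-5,h+13))
for sx in(-1,1):
    for sy in(-1,1):B.append((70*sx-6,70*sx+6,80*sy-6,80*sy+6,0,155))
B=np.array(B,float);C=(B[:,::2]+B[:,1::2])/2;H=(B[:,1::2]-B[:,::2])/2
def dist(P):
    q=np.abs(P[:,None]-C)-H
    d=np.linalg.norm(np.maximum(q,0),axis=2)+np.minimum(q.max(2),0)
    return d[np.arange(len(P)),np.abs(d).argmin(1)]
def toR(x,P):
    a=np.radians(x[3]);c,s=np.cos(a),np.sin(a);d=P-x[:3]
    return np.c_[c*d[:,0]+s*d[:,1],-s*d[:,0]+c*d[:,1],d[:,2]]
def pts(n,box):
    l,t,r,b=box;p=load(n);W=cloud(p)[t:b,l:r].reshape(-1,3);return W[np.isfinite(W[:,2])]
def fit(P,x0):
    q=toR(x0,P);k=(q[:,2]>88)&(np.abs(q[:,0])<95)&(np.abs(q[:,1])<92)&(q[:,2]<165)
    k&=~((q[:,0]<-60)&(q[:,1]>75)&(q[:,2]<130)); P=P[k]
    f=lambda x:dist(toR(x,P))
    r=least_squares(f,x0,loss="soft_l1",f_scale=1.5,x_scale=[1,1,1,.5]);return r.x,np.median(np.abs(f(r.x))),len(P)
if __name__=="__main__":
    a=pts("top0.pkl",(305,140,400,245));b=pts("side0.pkl",(250,205,340,300))
    for P in(a,b,np.r_[a,b]):
        x=np.array([541,-157,23,-86.])
        for _ in range(3):x,m,n=fit(P,x)
        print(x.round(2),m,n)
E
python3 fit.py
```

```text
[ 537.28 -164.69   24.7   -85.23] 0.9341129570180442 1640
[ 538.9  -168.2    25.79  -85.61] 1.1743412263696626 1404
[ 537.73 -166.61   25.25  -85.51] 1.1701870633289388 3035
```

```bash
cat > ov.py <<'E'
from h import *
def R2W(x,P):
    a=np.radians(x[3]);c,s=np.cos(a),np.sin(a);P=np.asarray(P,float)
    return np.c_[c*P[:,0]-s*P[:,1],s*P[:,0]+c*P[:,1],P[:,2]]+x[:3]
def boxed(B):
    x0,x1,y0,y1,z0,z1=B
    v=[(x,y,z) for x in(x0,x1) for y in(y0,y1) for z in(z0,z1)]
    return [(v[i],v[j]) for i in range(8) for j in range(i) if bin(i^j).count("1")==1]
def draw(p,x,boxes,crop,f,out,col=(0,255,255)):
    l,t,r,b=crop;im=cv2.resize(np.ascontiguousarray(p["pixels"][t:b,l:r,::-1]),None,fx=f,fy=f,interpolation=cv2.INTER_CUBIC)
    for xx,bs,cc in ([(x,boxes,col)] if not isinstance(x,list) else x):
      for B in bs:
        for e in boxed(B):
            q=((proj(p,R2W(xx,e))-[l,t]+.5)*f).astype(int);cv2.line(im,tuple(map(int,q[0])),tuple(map(int,q[1])),cc,1,cv2.LINE_AA)
    cv2.imwrite(out,im)
    return im
E
python3 - <<'E'
from ov import *
x=np.array([537.7,-166.6,24.5,-85.4])
bs=[(-80,80,56,74,135,140),(-80,80,-74,-56,135,140),(-80,80,70,74,140,154),(-80,80,-74,-70,140,154),(75,80,-74,74,140,153)]+[(70*a-6,70*a+6,80*b-6,80*b+6,0,155) for a in(-1,1) for b in(-1,1)]
ims=[draw(load(n+"0.pkl"),x,bs,c,5,f"pics/x{n}.png") for n,c in(("top",(310,142,400,242)),("side",(252,205,342,305)))]
h=min(i.shape[0] for i in ims);cv2.imwrite("pics/ov1.png",cv2.resize(np.hstack([i[:h] for i in ims]),(800,int(800*h/sum(i.shape[1] for i in ims)))))
E
```

```text
(no output)
```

View pics/ov1.png

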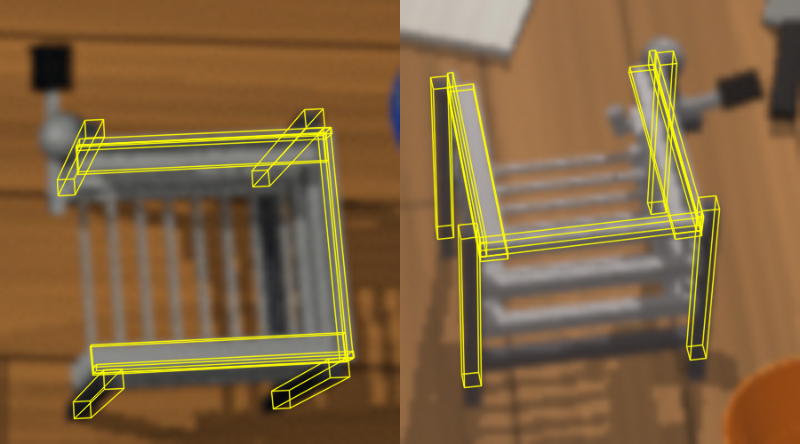

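```bash
python3 - <<'E'
from ov import *
x=np.array([537.7,-165.,24.5,-85.4])
bs=[(-80,80,56,70,140,140),(-80,80,-70,-56,140,140),(-80,80,74,74,154,154),(-80,80,-74,-74,154,154),(75,80,-74,74,153,153)]
draw(load("top0.pkl"),x,bs,(310,142,400,242),6,"pics/ovt.png")
draw(load("top0.pkl"),x,[],(310,142,400,242),6,"pics/ovt0.png")
a=np.hstack([cv2.imread("pics/ovt.png"),cv2.imread("pics/ovt0.png")]);cv2.imwrite("pics/ov2.png",cv2.resize(a,(800,int(800*a.shape[0]/a.shape[1])),interpolation=cv2.INTER_AREA))
E
```

```text
(no output)
```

View pics/ov2.png

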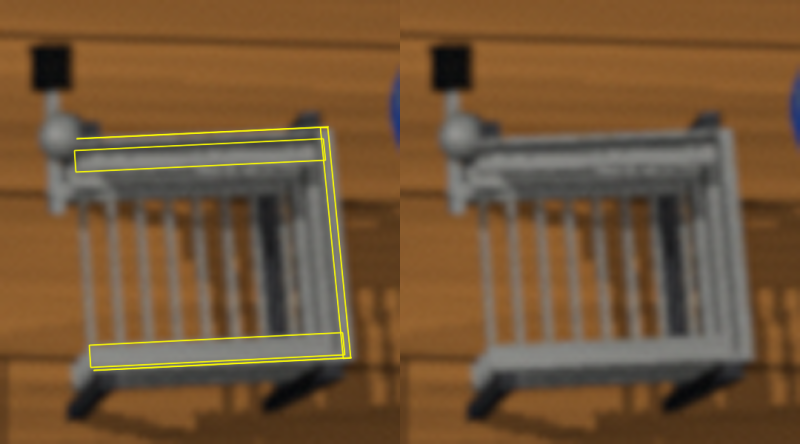

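```bash
python3 - <<'E'
from station import bot
from scipy.spatial.transform import Rotation as R
import numpy as np
s=bot.sense();M=R.from_euler("xyz",s["tcp_rot"],degrees=True).as_matrix();print(M.round(3)); print("jaw z dir deg",np.degrees(np.arctan2(M[1,2],M[0,2])))
print(bot.grip_point_offset)
E
python3 - <<'E'
from h import *
# enlarged crop of the mid tray, both views
ims=[]
for n,(l,t,r,b) in dict(top=(195,188,275,260),side=(232,172,296,226)).items():
    p=load(n+"0.pkl");im=p["pixels"][t:b,l:r,::-1]
    ims.append(cv2.resize(im,(400,int(400*im.shape[0]/im.shape[1])),interpolation=cv2.INTER_CUBIC))
h=min(i.shape[0] for i in ims);cv2.imwrite("pics/sheetcrop.png",np.hstack([i[:h] for i in ims]))
E
```

```text
[[-0.     0.945  0.326]
 [ 0.     0.326 -0.945]
 [-1.     0.    -0.   ]]
jaw z dir deg -70.99092612028545
18.8
```

View pics/sheetcrop.png

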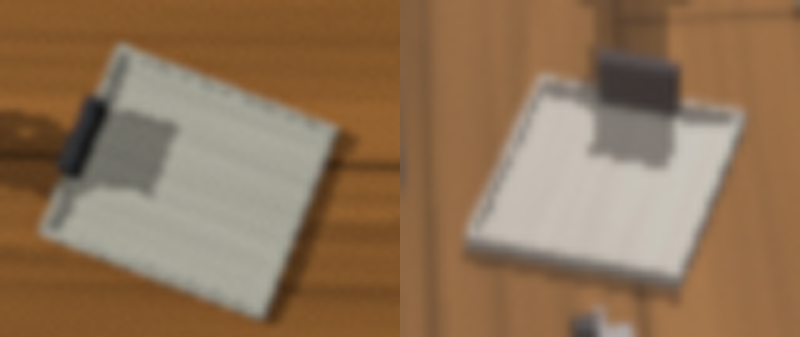

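The middle tray (top px (233,223), side px (264,200)) measures about 155×134 mm in the raw cloud. That fits the 150×130 size, while the others measure about 211×179 and 116×103. Its handle is at the far end, around (500,262).

```bash
python3 - <<'E'
import numpy as np
n=20;a0,a1=np.radians(-71),np.radians(27.7);r0,r1=649.4,567
t=np.linspace(0,1,n+1);a=a0+(a1-a0)*t;r=r0+(r1-r0)*t
z=np.interp(t,[0,.25,.75,1],[204.5,330,330,170])
P=np.c_[r*np.cos(a),r*np.sin(a),z]/10
print(np.diff(P,axis=0).round(1).tolist(),141.5/20*np.pi/180, np.diff(P.round(1),axis=0).sum(0))
E
```

```text
[[5.0, 2.4, 2.5], [4.8, 2.8, 2.5], [4.5, 3.2, 2.5], [4.2, 3.6, 2.5], [3.8, 3.9, 2.5], [3.4, 4.2, 0.0], [3.0, 4.4, 0.0], [2.6, 4.6, 0.0], [2.2, 4.8, 0.0], [1.8, 5.0, 0.0], [1.3, 5.1, 0.0], [0.9, 5.1, 0.0], [0.4, 5.1, 0.0], [-0.0, 5.1, 0.0], [-0.5, 5.1, 0.0], [-0.9, 5.0, -3.2], [-1.3, 4.8, -3.2], [-1.7, 4.7, -3.2], [-2.1, 4.5, -3.2], [-2.5, 4.3, -3.2]] 0.12348204457859882 [29.1 87.8 -3.4]
```

Request:
apply_moves(plan=[[0,0,0.123,5.0,2.4,2.5,-1],[0,0,0.123,4.8,2.8,2.5,-1],[0,0,0.123,4.5,3.2,2.5,-1],[0,0,0.123,4.2,3.6,2.5,-1],[0,0,0.123,3.8,3.9,2.5,-1],[0,0,0.123,3.4,4.2,0,-1],[0,0,0.123,3.0,4.4,0,-1],[0,0,0.123,2.6,4.6,0,-1],[0,0,0.123,2.2,4.8,0,-1],[0,0,0.123,1.8,5.0,0,-1]], newtons=40)

```text
time: 1.75
eef_pos: [565.4, -224.1, 330.5]
tcp_rot: [-27.7, 90.0, -28.0]
wrist_force: [-0.6, 0.3, 0.9]
opening: 93.7
```

Request:
apply_moves(plan=[[0,0,0.123,1.3,5.1,0,-1],[0,0,0.123,0.9,5.1,0,-1],[0,0,0.123,0.4,5.1,0,-1],[0,0,0.123,0,5.1,0,-1],[0,0,0.123,-0.5,5.1,0,-1],[0,0,0.123,-0.9,5.0,-3.2,-1],[0,0,0.123,-1.3,4.8,-3.2,-1],[0,0,0.123,-1.7,4.7,-3.2,-1],[0,0,0.123,-2.1,4.5,-3.2,-1],[0,0,0.123,-2.5,4.3,-3.2,-1]])

```text
time: 3.0
eef_pos: [500.5, 263.8, 169.7]
tcp_rot: [-36.6, 89.9, 33.5]
wrist_force: [0.3, 0.2, -0.6]
opening: 93.8
```

```bash
cat >> h.py <<'E'
def st():
    from station import bot
    from scipy.spatial.transform import Rotation as R
    s=bot.sense();M=R.from_euler("xyz",s["tcp_rot"],degrees=True).as_matrix()
    print("t",s["time"],"tcp",s["eef_pos"].round(1),"jaw",np.degrees(np.arctan2(M[1,2],M[0,2])).round(1),"down",M[:,0].round(3),"F",s["wrist_force"].round(1),"T",s["torque"].round(2),"open",round(s["opening"],1),"q",s["joint_pos"].round(0))
    return s
E
python3 -c "
from h import *;st()"
```

```text
t 3.0 tcp [500.5 263.8 169.7] jaw 70.1 down [ 0.001  0.001 -1.   ] F [ 0.3  0.2 -0.6] T [ 0.02 -0.17  0.01] open 93.8 q [ -8.  35. -36. 102.  26.  51.  15.]
```

Request:
apply_moves(plan=[[0,0,0,0.1,0,-4.5,-1],[0,0,0,0,0,-4.5,-1],[0,0,0,0,0,-4.0,-1],[0,0,0,0,0,-1.0,-1],[0,0,0,0,0,0,-1]])

```text
time: 3.62
eef_pos: [501.9, 262.7, 30.7]
tcp_rot: [50.9, 90.0, 120.8]
wrist_force: [-0.2, 0.5, -0.5]
opening: 93.9
```

```bash
python3 - <<'E'
from h import *
from station import bot
st()
ims=[]
for n,(l,t,r,b) in dict(top=(170,150,290,270),side=(205,100,325,220)).items():
    p=bot.capture(n);pickle.dump(p,open(n+"1.pkl","wb"))
    ims.append(cv2.resize(p["pixels"][t:b,l:r,::-1],(400,400),interpolation=cv2.INTER_CUBIC))
cv2.imwrite("pics/g1.png",np.hstack(ims))
E
```

```text
t 3.625 tcp [501.9 262.7  30.7] jaw 70.0 down [-0.  0. -1.] F [-0.2  0.5 -0.5] T [ 0.04 -0.11 -0.03] open 93.9 q [-13.  46. -28. 108.  36.  35.   6.]
```

View pics/g1.png

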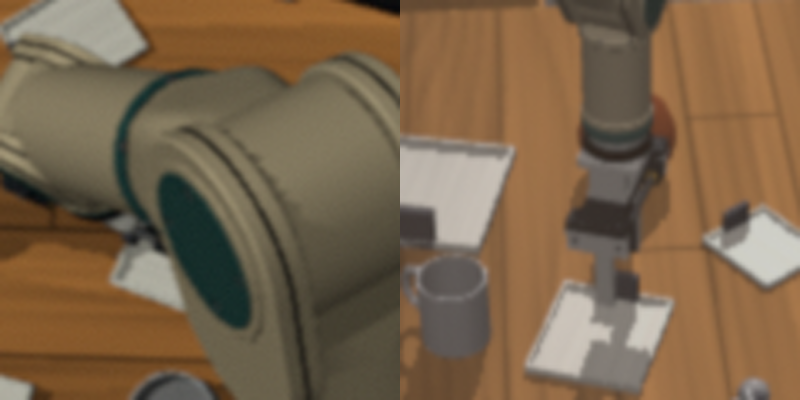

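Request:
apply_moves(plan=[[0,0,0,0,0,-1.0,-1],[0,0,0,0,0,-0.9,-1],[0,0,0,0,0,0,0],[0,0,0,0,0,0,1],[0,0,0,0,0,0,1],[0,0,0,0,0,0,1],[0,0,0,0,0,0,1],[0,0,0,0,0,0,1]])

```text
time: 4.72
eef_pos: [501.8, 262.5, 11.5]
tcp_rot: [-24.8, 90.0, 45.1]
wrist_force: [0.5, 0.6, 0.2]
opening: 37.7
```

```bash
python3 -c "
from h import *;st()"
```

```text
t 4.725 tcp [501.8 262.5  11.5] jaw 70.0 down [ 0.  0. -1.] F [0.5 0.6 0.2] T [ 0.06 -0.14  0.03] open 37.7 q [-14.  48. -26. 108.  37.  33.   5.]
```

Request:
apply_moves(plan=[[0,0,0,0,0,0,1],[0,0,0,0,0,0,1],[0,0,0,0,0,0,1],[0,0,0,0,0,0,1],[0,0,0,0,0,0,1],[0,0,0,0,0,0,1]])

```text
time: 5.48
eef_pos: [501.7, 262.2, 11.5]
tcp_rot: [-178.6, 90.0, -108.7]
wrist_force: [-0.2, -1.1, 1.2]
opening: 9.5
```

```bash
python3 -c "
from h import *;st()"
```

```text
t 5.475 tcp [501.7 262.2  11.5] jaw 70.0 down [-0. -0. -1.] F [-0.2 -1.1  1.2] T [-0.2  -0.11 -0.03] open 9.5 q [-14.  48. -26. 108.  37.  33.   5.]
```

Request:
apply_moves(plan=[[0,0,0,0,0,0.5,1],[0,0,0,0,0,1.5,1],[0,0,0,0,0,3,1],[0,0,0,0,0,3.5,1],[0,0,0,0,0,3.5,1],[0,0,0,0,0,1.7,1],[0,0,0,0,0,0,1]])

```text
time: 6.35
eef_pos: [502.4, 262.8, 149.6]
tcp_rot: [-42.7, 89.9, 27.3]
wrist_force: [-0.3, 0.8, -2.6]
opening: 9.8
```

```bash
python3 - <<'E'
from h import *
from station import bot
st()
ims=[]
for n,(l,t,r,b) in dict(top=(170,150,290,270),side=(205,100,325,220)).items():
    p=bot.capture(n);pickle.dump(p,open(n+"2.pkl","wb"))
    ims.append(cv2.resize(p["pixels"][t:b,l:r,::-1],(400,400),interpolation=cv2.INTER_CUBIC))
cv2.imwrite("pics/g2.png",np.hstack(ims))
E
```

```text
t 6.35 tcp [502.4 262.8 149.6] jaw 69.9 down [ 0.002  0.001 -1.   ] F [-0.3  0.8 -2.6] T [ 0.17 -0.18 -0.01] open 9.8 q [ -8.  37. -35. 103.  28.  49.  13.]
```

View pics/g2.png

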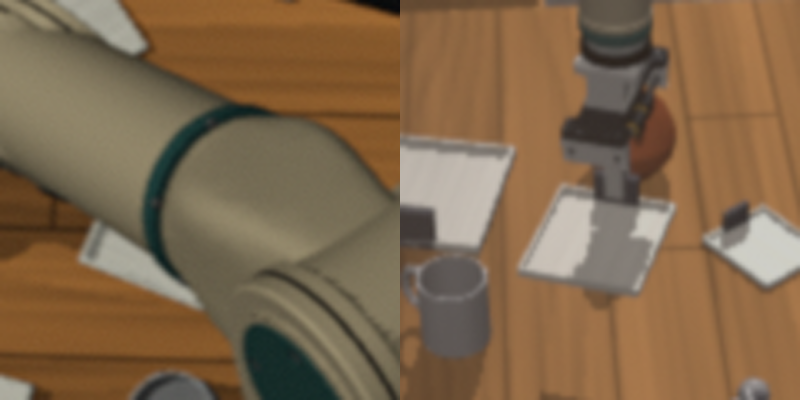

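Request:
apply_moves(plan=[[0,0,0.05,0.2,-2.0,0,1],[0,0,0.08,0.3,-3.5,0,1],[0,0,0.09,0.3,-3.5,0,1],[0,0,0.09,0.3,-3.5,0,1],[0,0,0.07,0.2,-3.0,0,1],[0,0,0.05,0.2,-2.0,0,1],[0,0,0,0,0,0,1]])

```text
time: 7.32
eef_pos: [515.9, 85.3, 146.9]
tcp_rot: [102.4, 89.8, -163.2]
wrist_force: [0.5, -0.0, -2.3]
opening: 9.8
```

```bash
cat > look.py <<'E'
from ov import *
from station import bot
from scipy.spatial.transform import Rotation
import sys
def look(k,cs):
    ims=[];ps={}
    for n,(l,t,r,b) in cs.items():
        p=bot.capture(n);pickle.dump(p,open(f"{n}{k}.pkl","wb"));ps[n]=p
        ims.append(cv2.resize(p["pixels"][t:b,l:r,::-1],(400,int(400*(b-t)/(r-l))),interpolation=cv2.INTER_CUBIC))
    cv2.imwrite(f"pics/g{k}.png",np.hstack(ims));return ps
E
python3 - <<'E'
from look import *
st();look(3,dict(top=(200,120,400,260),side=(200,120,400,260)))
E
```

```text
t 7.325 tcp [515.9  85.3 146.9] jaw 94.4 down [-0.003 -0.001 -1.   ] F [ 0.5 -0.  -2.3] T [ 0.32 -0.16  0.01] open 9.8 q [ 16.  36. -43. 110.  33.  48.  49.]
```

View pics/g3.png

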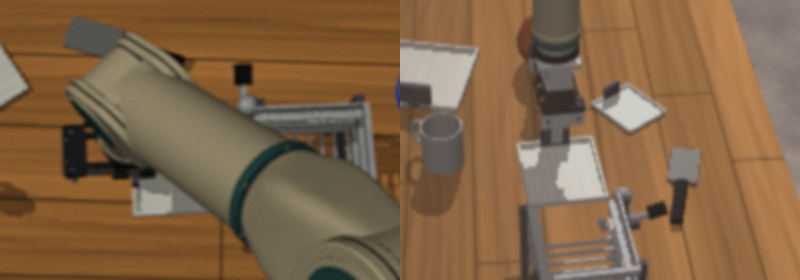

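```bash
python3 - <<'E'
from look import *
p=load("side3.pkl");W=cloud(p);z=W[...,2];hsv=cv2.cvtColor(p["pixels"],cv2.COLOR_RGB2HSV)
m=np.zeros(z.shape,bool);m[185:228,255:310]=1
mm=m&(z>120)&(z<160)&(hsv[...,1]<80)
P=W[mm];
# plane fit on interior
for _ in range(4):
    A=np.c_[P[:,:2]-P[:,:2].mean(0),np.ones(len(P))];c=np.linalg.lstsq(A,P[:,2],rcond=None)[0];r=P[:,2]-A@c;P=P[np.abs(r)<4]
print("plane",c,len(P))
a=np.radians(-85.6);tcp=np.array([515.9,85.3]);o=tcp+70*np.array([np.cos(a),np.sin(a)])
x=np.array([*o,135.4,-85.6]);print(o)
rk=np.array([538,-166,24.5,-85.4])
S=[(-75,75,-65,65,0,10),(-75,-65,-25,25,0,40)]
RB=[(-80,80,56,70,100,100),(-80,80,-70,-56,100,100),(-80,80,56,70,140,140),(-80,80,-70,-56,140,140)]
draw(p,[(x,S,(0,255,255)),(rk,RB,(0,255,0))],None,(240,165,340,290),6,"pics/ov3.png")
E
```

```text
plane [-3.73129488e-03 -2.14401937e-03  1.40307277e+02] 919
[521.27033197  15.50630734]
```

View pics/ov3.png

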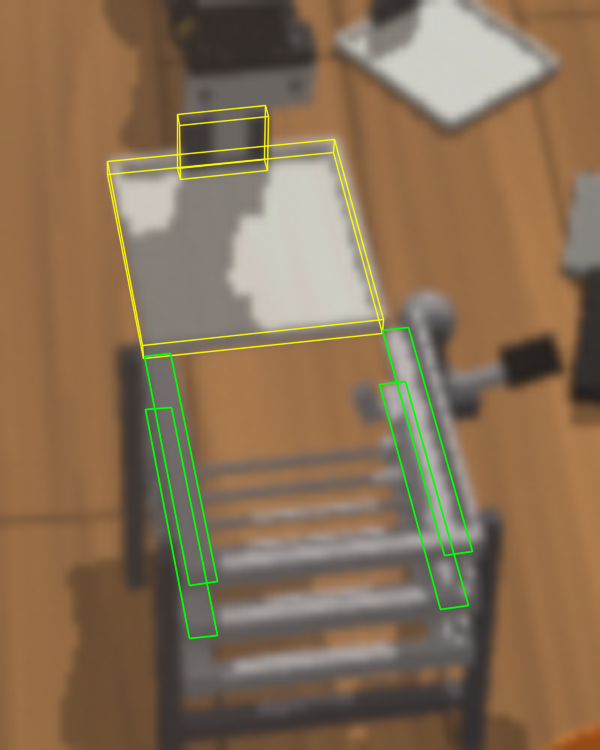

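Request:
apply_moves(plan=[[0,0,0,0.3,0,0,1],[0,0,0,0.1,-1.5,0,1],[0,0,0,0.1,-1.5,0,1],[0,0,0,0.2,-1.5,0,1],[0,0,0,0,0,0,1]])

```text
time: 8.05
eef_pos: [523.9, 40.1, 148.3]
tcp_rot: [153.4, 89.9, -112.2]
wrist_force: [0.2, 0.7, -2.4]
opening: 9.8
```

```bash
python3 - <<'E'
from look import *
s=st();ps=look(4,dict(side=(200,120,400,260)))
t=s["eef_pos"]
a=np.radians(-85.5);o=t[:2]+70*np.array([np.cos(a),np.sin(a)]);x=np.array([*o,t[2]-11.5,-85.5])
rk=np.array([538,-166,24.5,-85.4])
S=[(-75,75,-65,65,0,10),(-75,-65,-25,25,0,40)]
RB=[(-80,80,56,70,100,100),(-80,80,-70,-56,100,100),(-80,80,56,70,140,140),(-80,80,-70,-56,140,140)]
draw(ps["side"],[(x,S,(0,255,255)),(rk,RB,(0,255,0))],None,(250,165,340,290),6,"pics/ov4.png")
E
```

```text
t 8.05 tcp [523.9  40.1 148.3] jaw 94.4 down [-0.    -0.001 -1.   ] F [ 0.2  0.7 -2.4] T [ 0.25 -0.14  0.  ] open 9.8 q [ 21.  36. -44. 109.  33.  48.  54.]
```

View pics/ov4.png

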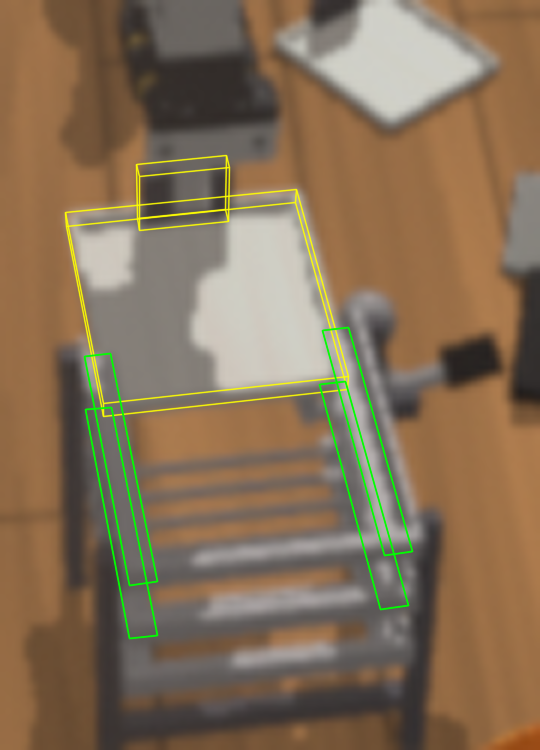

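Request:
apply_moves(plan=[[0,0,0,-0.15,0,0,1],[0,0,0,0.1,-1.3,0,1],[0,0,0,0.1,-1.4,0,1],[0,0,0,0.1,-1.5,0,1],[0,0,0,0.1,-1.5,0,1],[0,0,0,0.1,-1.5,0,1],[0,0,0,0.1,-1.4,0,1],[0,0,0,0,0,0,1],[0,0,0,0,0,0,1]])

```text
time: 9.22
eef_pos: [528.3, -42.9, 148.6]
tcp_rot: [-18.3, 90.0, 76.3]
wrist_force: [1.0, 0.5, -2.7]
opening: 9.9
```

```bash
cat > s4.py <<'E'
from look import *
k=sys.argv[1];zo=float(sys.argv[2])
s=st();ps=look(k,dict(side=(200,120,400,260)))
t=s["eef_pos"]
a=np.radians(-85.5);o=t[:2]+70*np.array([np.cos(a),np.sin(a)]);x=np.array([*o,t[2]-zo,-85.5])
for rk in(np.array([538,-166,24.5,-85.4]),np.array([538.9,-168.2,25,-85.6])):
    b=np.radians(rk[3]);d=x[:3]-rk[:3];print("sheet in rack",(np.cos(b)*d[0]+np.sin(b)*d[1]).round(1),(-np.sin(b)*d[0]+np.cos(b)*d[1]).round(1),d[2].round(1))
rk=np.array([538,-166,24.5,-85.4])
S=[(-75,75,-65,65,0,10),(-75,-65,-25,25,0,40)]
RB=[(-80,80,56,70,100,100),(-80,80,-70,-56,100,100),(-80,80,56,70,140,140),(-80,80,-70,-56,140,140)]
draw(ps["side"],[(x,S,(0,255,255)),(rk,RB,(0,255,0))],None,(250,165,340,290),6,f"pics/ov{k}.png")
E
python3 s4.py 5 11.5
```

```text
t 9.225 tcp [528.3 -42.9 148.6] jaw 94.6 down [ 0.     0.001 -1.   ] F [ 1.   0.5 -2.7] T [ 0.23 -0.14  0.01] open 9.9 q [ 30.  37. -44. 109.  34.  48.  63.]
sheet in rack -53.5 0.1 112.6
sheet in rack -55.7 -0.8 112.1
```

View pics/ov5.png

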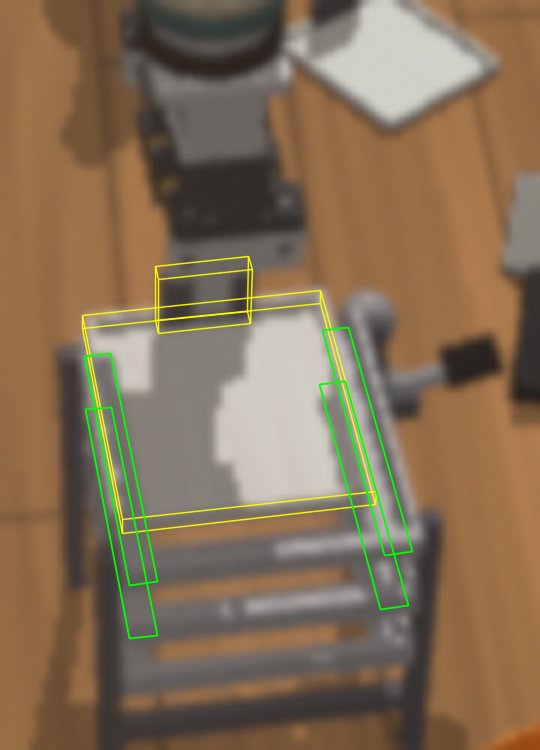

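Request:
apply_moves(plan=[[0,0,0,0.03,-0.4,-0.3,1],[0,0,0,0,0,-0.4,1],[0,0,0,0,0,-0.1,1],[0,0,0,0,0,0,1]])

```text
time: 9.78
eef_pos: [528.5, -47.3, 140.3]
tcp_rot: [57.1, 90.0, 151.7]
wrist_force: [0.4, -0.1, -3.3]
opening: 9.9
```

Request:
apply_moves(plan=[[0,0,0,0,0,-0.2,1],[0,0,0,0,0,0,1]])

```text
time: 10.02
eef_pos: [528.5, -47.5, 138.4]
tcp_rot: [90.4, 90.0, -175.0]
wrist_force: [-0.4, 0.2, -2.4]
opening: 9.9
```

Request:
apply_moves(plan=[[0,0,0,0,0,-0.1,1],[0,0,0,0,0,0,1]])

```text
time: 10.28
eef_pos: [528.5, -47.5, 137.5]
tcp_rot: [56.1, 90.0, 150.7]
wrist_force: [-0.3, -0.3, -2.8]
opening: 9.6
```

Request:
apply_moves(plan=[[0,0,0,0,0,-0.1,1],[0,0,0,0,0,0,1]])

```text
time: 10.52
eef_pos: [528.5, -47.6, 136.4]
tcp_rot: [90.1, 90.0, -175.3]
wrist_force: [0.7, 0.7, -3.1]
opening: 9.7
```

Request:
apply_moves(plan=[[0,0,0,0,0,-0.1,1],[0,0,0,0,0,0,1]])

```text
time: 10.78
eef_pos: [528.5, -47.6, 135.4]
tcp_rot: [89.4, 90.0, -176.0]
wrist_force: [-0.4, -0.3, -3.4]
opening: 9.8
```

Request:
apply_moves(plan=[[0,0,0,0,0,-0.1,1],[0,0,0,0,0,0,1]])

```text
time: 11.02
eef_pos: [528.6, -47.5, 134.9]
tcp_rot: [-153.7, 90.0, -59.1]
wrist_force: [-1.4, 0.8, 3.6]
opening: 10.0
```

```bash
python3 -c "
from h import *;st()"
```

```text
t 11.025 tcp [528.6 -47.5 134.9] jaw 94.6 down [ 0. -0. -1.] F [-1.4  0.8  3.6] T [ 0.01  0.24 -0.01] open 10.0 q [ 30.  38. -43. 109.  35.  47.  62.]
```

Request:
apply_moves(plan=[[0,0,0,0,0,0,0.6],[0,0,0,0,0,0,0.4],[0,0,0,0,0,0,0.4],[0,0,0,0,0,0,0.4]])

```text
time: 11.52
eef_pos: [528.6, -47.6, 134.4]
tcp_rot: [-7.9, 90.0, 86.7]
wrist_force: [0.0, 0.1, 0.4]
opening: 28.3
```

```bash
python3 s4.py 6 11.3
```

```text
t 11.525 tcp [528.6 -47.6 134.4] jaw 94.6 down [ 0.  0. -1.] F [0.  0.1 0.4] T [ 0.06 -0.15 -0.  ] open 28.3 q [ 30.  38. -43. 109.  35.  47.  62.]
sheet in rack -48.8 0.0 98.6
sheet in rack -51.1 -0.9 98.1
```

View pics/ov6.png

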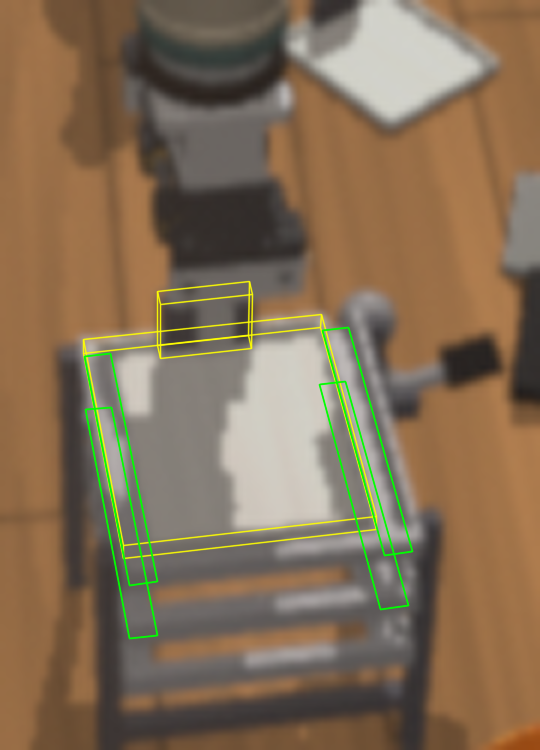

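Request:
apply_moves(plan=[[0,0,0,0,0,0.5,0.4],[0,0,0,0,0,2.5,0.4],[0,0,0,0,0,4,0.4],[0,0,0,-0.1,1.5,0,0.6],[0,0,0,-0.2,2.0,0,1],[0,0,0,0,0.3,0,1],[0,0,0,0,0,-1,1],[0,0,0,0,0,-3,1],[0,0,0,0,0,-2.5,1],[0,0,0,0,0,-0.5,1],[0,0,0,0,0,0,1]])

```text
time: 12.95
eef_pos: [525.5, -9.8, 134.2]
tcp_rot: [76.7, 90.0, 171.3]
wrist_force: [0.5, 0.2, 0.5]
opening: 0.5
```

```bash
python3 - <<'E'
from look import *
st();look(7,dict(top=(240,120,420,260),side=(240,160,340,290)))
E
```

```text
t 12.95 tcp [525.5  -9.8 134.2] jaw 94.6 down [-0.001  0.    -1.   ] F [0.5 0.2 0.5] T [ 0.08 -0.21 -0.02] open 0.5 q [ 26.  37. -43. 110.  35.  46.  58.]Traceback (most recent call last):
  File "<stdin>", line 2, in <module>
  File "look.py", line 10, in look
    cv2.imwrite(f"pics/g{k}.png",np.hstack(ims));return ps
                                 ~~~~~~~~~^^^^^
    return _nx.concatenate(arrs, 1, dtype=dtype, casting=casting)
           ~~~~~~~~~~~~~~~^^^^^^^^^^^^^^^^^^^^^^^^^^^^^^^^^^^^^^^
ValueError: all the input array dimensions except for the concatenation axis must match exactly, but along dimension 0, the array at index 0 has size 311 and the array at index 1 has size 520
```

```bash
python3 - <<'E'
from ov import *
p=load("side7.pkl");draw(p,None,[],(240,150,345,290),5,"pics/g7.png") if 0 else cv2.imwrite("pics/g7.png",cv2.resize(p["pixels"][150:290,240:345,::-1],None,fx=4,fy=4,interpolation=cv2.INTER_CUBIC))
E
```

```text
(no output)
```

View pics/g7.png

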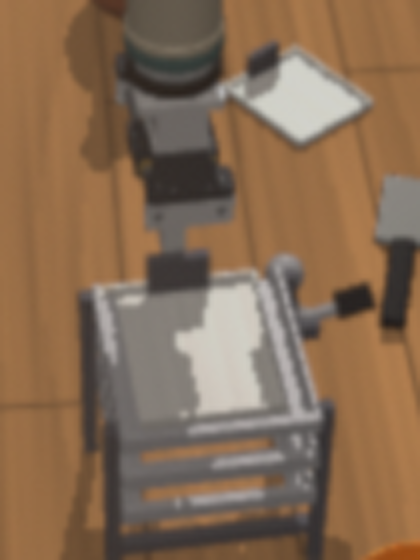

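Request:
apply_moves(plan=[[0,0,0,0.1,-0.8,0,1],[0,0,0,0.1,-0.8,0,1],[0,0,0,0,-0.6,0,1],[0,0,0,0.1,-0.7,0,1],[0,0,0,0,-0.7,0,1],[0,0,0,0.1,-0.7,0,1],[0,0,0,0,-0.7,0,1],[0,0,0,0.1,-0.7,0,1],[0,0,0,0,-0.3,0,1],[0,0,0,0,0,0,1]])

```text
time: 14.3
eef_pos: [530.6, -70.5, 134.3]
tcp_rot: [162.6, 89.9, -102.8]
wrist_force: [1.5, 1.4, 0.8]
opening: 0.4
```

```bash
python3 - <<'E'
from look import *
st();p=look(8,dict(side=(240,150,345,290)))
E
```

```text
t 14.3 tcp [530.6 -70.5 134.3] jaw 94.6 down [-0.    -0.001 -1.   ] F [1.5 1.4 0.8] T [ 0.41 -0.27 -0.03] open 0.4 q [ 32.  38. -43. 109.  35.  47.  65.]
```

View pics/g8.png

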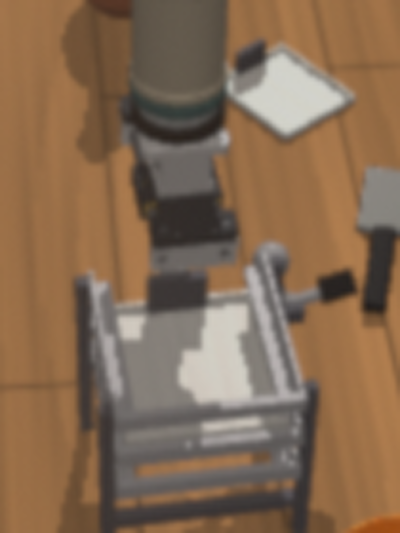

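Sheet is sliding square and nearly home (handle at px (177,293) of the crop). I'll creep until the stop is felt.

Request:
apply_moves(plan=[[0,0,0,0.03,-0.3,0,1],[0,0,0,0.02,-0.3,0,1],[0,0,0,0,0,0,1]])

```text
time: 14.72
eef_pos: [530.7, -76.4, 134.2]
tcp_rot: [127.3, 89.9, -138.1]
wrist_force: [-0.4, 1.2, -0.1]
opening: 0.3
```

Request:
apply_moves(plan=[[0,0,0,0.01,-0.15,0,1],[0,0,0,0,0,0,1]])

```text
time: 14.98
eef_pos: [530.9, -77.6, 134.3]
tcp_rot: [124.8, 89.9, -140.6]
wrist_force: [0.4, 0.6, -0.5]
opening: 0.8
```

Request:
apply_moves(plan=[[0,0,0,0.01,-0.15,0,1],[0,0,0,0,0,0,1]])

```text
time: 15.22
eef_pos: [531.4, -78.3, 134.5]
tcp_rot: [-43.3, 90.0, 51.3]
wrist_force: [0.4, 2.3, -1.2]
opening: 0.9
```

Request:
apply_moves(plan=[[0,0,0,0.01,-0.15,0,1],[0,0,0,0,0,0,1]])

```text
time: 15.48
eef_pos: [532.0, -78.6, 134.7]
tcp_rot: [-38.7, 89.9, 55.9]
wrist_force: [0.5, 4.7, -0.5]
opening: 0.5
```

Request:
apply_moves(plan=[[0,0,0,0.01,-0.15,0,1],[0,0,0,0,0,0,1]])

```text
time: 15.72
eef_pos: [532.0, -78.6, 134.8]
tcp_rot: [-24.5, 89.8, 70.2]
wrist_force: [0.0, 7.7, -0.3]
opening: 0.1
```

Request:
apply_moves(plan=[[0,0,0,0.01,-0.15,0,1],[0,0,0,0,0,0,1]])

```text
time: 15.98
eef_pos: [532.1, -78.5, 134.9]
tcp_rot: [-18.3, 89.7, 76.5]
wrist_force: [-0.5, 10.4, 1.0]
opening: 0.3
```

Request:
apply_moves(plan=[[0,0,0,-0.05,1.0,0,1],[0,0,0,-0.15,2.0,0,1],[0,0,0,0,1.0,3.0,1],[0,0,0,0,2,5,1],[0,0,0,0,5,4,1],[0,0,0,0,6,0,1],[0,0,0,0,6,0,1],[0,0,0,0,0,0,1]])

```text
time: 16.98
eef_pos: [528.5, 151.1, 254.3]
tcp_rot: [-38.5, 89.9, 56.5]
wrist_force: [-0.3, -0.7, 0.7]
opening: 0.7
```

```bash
python3 - <<'E'
from look import *
st();ps=look(9,dict(top=(260,120,420,260),side=(230,170,390,310)))
rk=np.array([538,-166,24,-85.4])
print("pad pred",R2W(rk,[(-86,95+46*.961,86+12.7+5)]))
for n,(l,t,r,b) in dict(top=(305,140,335,190),side=(310,200,345,240)).items():
    p=ps[n];W=cloud(p);hsv=cv2.cvtColor(p["pixels"],cv2.COLOR_RGB2HSV)
    m=np.zeros(W.shape[:2],bool);m[t:b,l:r]=1;m&=(hsv[...,2]<60)&(W[...,2]>90);P=W[m];print(n,len(P),np.median(P,0) if len(P) else 0,P.min(0),P.max(0))
E
```

```text
t 16.975 tcp [528.5 151.1 254.3] jaw 95.1 down [ 0.001  0.002 -1.   ] F [-0.3 -0.7  0.7] T [ 0.04 -0.16  0.02] open 0.7 q [ 13.  31. -49.  99.  26.  62.  50.]
pad pred [[669.86049306 -69.11284499 127.7       ]]
top 90 [667.13251346 -70.37128473 127.49969023] [595.1568401  -88.78753447 119.00164862] [682.68492684 -55.30855424 177.7929456 ]
side 45 [668.93487773 -73.86062563 127.75753239] [629.33518969 -92.62719351 106.83247702] [682.49649634 -60.44336593 133.66869495]
```

View pics/g9.png

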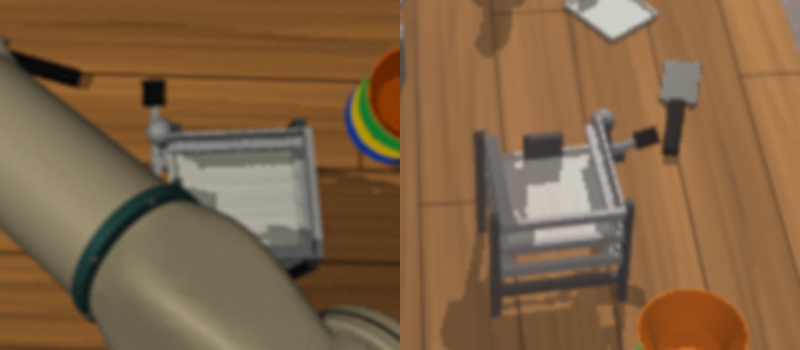

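Request:
apply_moves(plan=[[0,0,0,2.0,-3.0,0,1],[0,0,0,3.0,-5.0,0,1],[0,0,0,3.0,-5.0,0,1],[0,0,0,3.0,-5.0,0,1],[0,0,0,2.2,-3.0,-1.0,1],[0,0,0,1.0,-1.2,-3.0,1],[0,0,0,0,0,-4.0,1],[0,0,0,0,0,-2.2,1],[0,0,0,0,0,0,1],[0,0,0,0,0,0,1]])

```text
time: 18.32
eef_pos: [671.9, -77.8, 152.5]
tcp_rot: [-133.4, 89.9, -38.9]
wrist_force: [0.1, -0.1, -0.9]
opening: 0.5
```

```bash
python3 - <<'E'
from look import *
st();ps=look(10,dict(top=(260,120,420,260),side=(230,170,390,310)))
E
```

```text
t 18.325 tcp [671.9 -77.8 152.5] jaw 94.5 down [ 0.001 -0.001 -1.   ] F [ 0.1 -0.1 -0.9] T [ 0.02 -0.2  -0.01] open 0.5 q [ 27.  47. -43.  85.  35.  62.  71.]
```

View pics/g10.png

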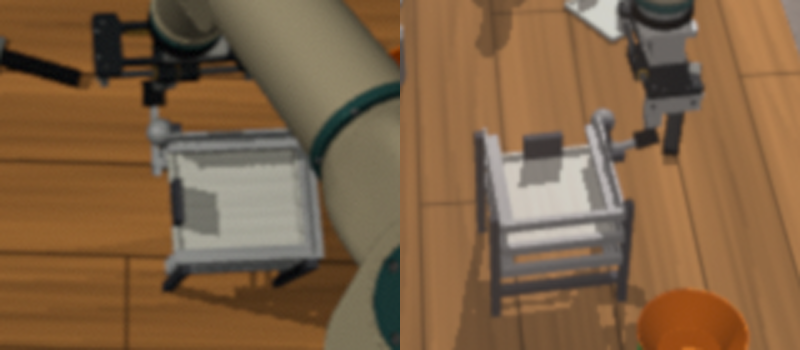

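Request:
apply_moves(plan=[[0,0,0,-0.25,0.7,0,1],[0,0,0,0,0,-1.5,1],[0,0,0,0,0,-0.8,1],[0,0,0,0,0,-0.5,1],[0,0,0,0,0,-0.5,1],[0,0,0,0,0,-0.4,1],[0,0,0,0,0,0,1]])

```text
time: 19.3
eef_pos: [668.8, -69.3, 114.2]
tcp_rot: [87.7, 90.0, -177.7]
wrist_force: [0.3, 0.8, 0.5]
opening: 0.4
```

```bash
python3 - <<'E'
from look import *
st();ps=look(11,dict(top=(260,120,420,260),side=(270,190,350,260)))
E
```

```text
t 19.3 tcp [668.8 -69.3 114.2] jaw 94.6 down [-0.001 -0.    -1.   ] F [0.3 0.8 0.5] T [-0.   -0.11 -0.  ] open 0.4 q [ 26.  49. -42.  87.  37.  58.  69.]
```

View pics/g11.png

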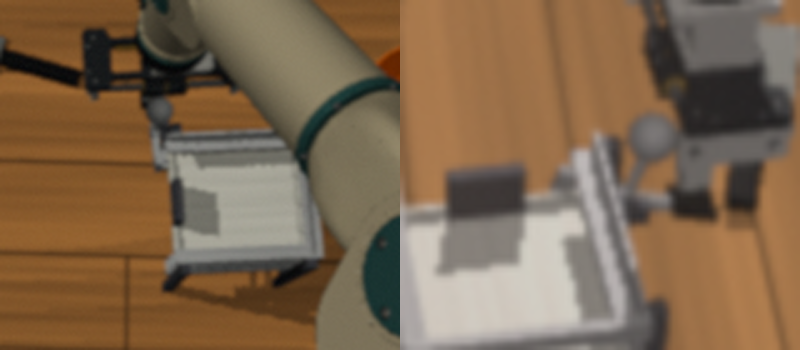

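Request:
apply_moves(plan=[[0,0,0,0,0,-0.4,1],[0,0,0,0,0,-0.4,1],[0,0,0,0,0,-0.3,1],[0,0,0,0,0,0,1]])

```text
time: 19.9
eef_pos: [669.1, -69.3, 105.2]
tcp_rot: [-161.2, 90.0, -66.6]
wrist_force: [-3.3, -0.4, 10.8]
opening: 0.2
```

```bash
python3 - <<'E'
from look import *
st();ps=look(12,dict(top=(260,120,420,260),side=(270,190,350,260)))
E
```

```text
t 19.9 tcp [669.1 -69.3 105.2] jaw 94.6 down [ 0.    -0.001 -1.   ] F [-3.3 -0.4 10.8] T [-0.11  0.72 -0.04] open 0.2 q [ 26.  50. -41.  87.  37.  57.  68.]
```

View pics/g12.png

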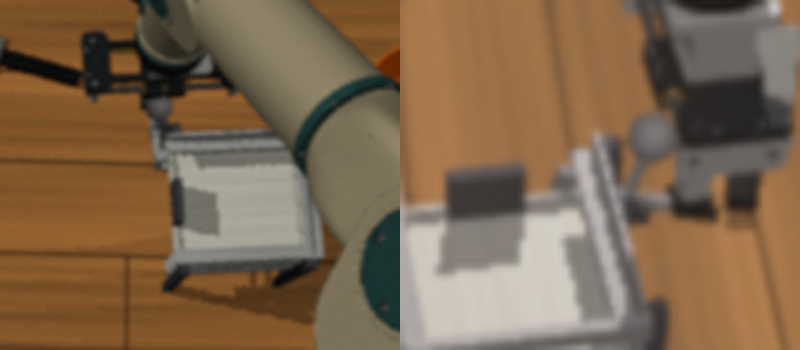

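```bash
python3 - <<'E'
from h import *
ims=[]
for k in(9,11,12):
    p=load(f"side{k}.pkl");ims.append(cv2.resize(p["pixels"][195:245,290:345,::-1],(400,364),interpolation=cv2.INTER_CUBIC))
p=load("top12.pkl");ims.append(cv2.resize(p["pixels"][145:195,295:350,::-1],(400,364),interpolation=cv2.INTER_CUBIC))
o=np.vstack([np.hstack(ims[:2]),np.hstack(ims[2:])]);cv2.imwrite("pics/c12.png",cv2.resize(o,(654,595)))
E
```

```text
(no output)
```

View pics/c12.png

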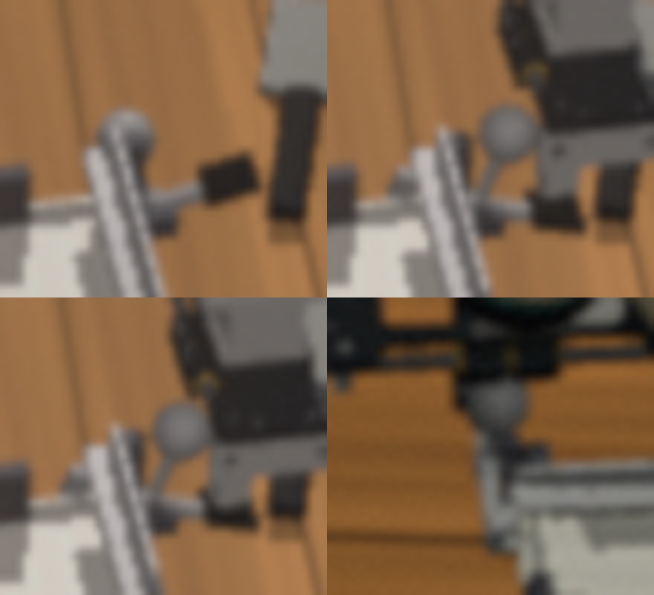

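It snapped over: the ball swung outward and the tooth is up inside the mouth. The 10.8 N is the closed end-stop. Now retreat straight up and away.

Request:
apply_moves(plan=[[0,0,0,0,0,0.5,1],[0,0,0,0,0,2,1],[0,0,0,0,0,4,1],[0,0,0,0,0,5,1],[0,0,0,-0.5,4,4,1],[0,0,0,-1,6,0,1],[0,0,0,-2,5.5,0,1],[0,0,0,-2,5.5,0,1],[0,0,0,-2,5.5,0,1],[0,0,0,0,0,0,1]])

```text
time: 21.25
eef_pos: [591.2, 202.8, 260.6]
tcp_rot: [-13.1, 89.8, 82.1]
wrist_force: [-0.9, -1.4, 0.4]
opening: 0.3
```

```bash
python3 - <<'E'
from look import *
st();ps=look(13,dict(top=(290,135,400,245),side=(245,190,355,300)))
rk=np.array([538,-166,24,-85.4])
x=np.array([538,-166,124,-85.4])
S=[(-75,75,-65,65,0,10),(-75,-65,-25,25,0,40)]
a=draw(ps["top"],[(x,S,(0,255,255))],None,(290,135,400,245),4,"pics/o13t.png")
b=draw(ps["side"],[(x,S,(0,255,255))],None,(245,190,355,300),4,"pics/o13s.png")
cv2.imwrite("pics/o13.png",cv2.resize(np.hstack([a,b]),(800,400)))
t=load("top0.pkl");full=np.hstack([cv2.resize(ps[n]["pixels"][:,:,::-1],(400,300)) for n in("top","side")]);cv2.imwrite("pics/full13.png",full)
E
```

```text
t 21.25 tcp [591.2 202.8 260.6] jaw 95.2 down [ 0.001  0.004 -1.   ] F [-0.9 -1.4  0.4] T [ 0.08 -0.12 -0.  ] open 0.3 q [  5.  37. -47.  86.  28.  69.  49.]
```

View pics/g13.png

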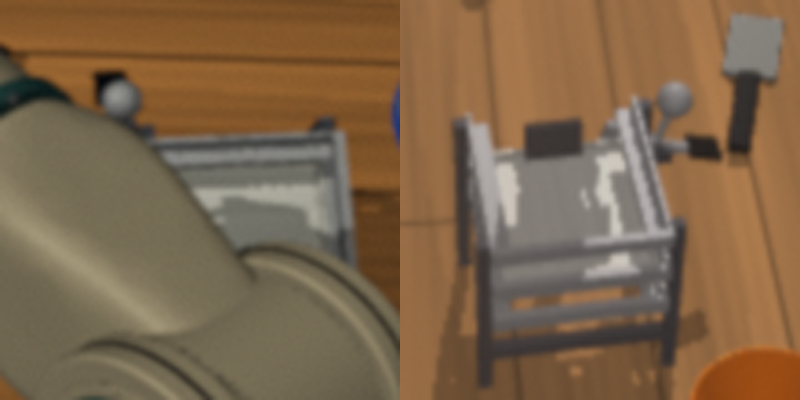

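View pics/o13.png

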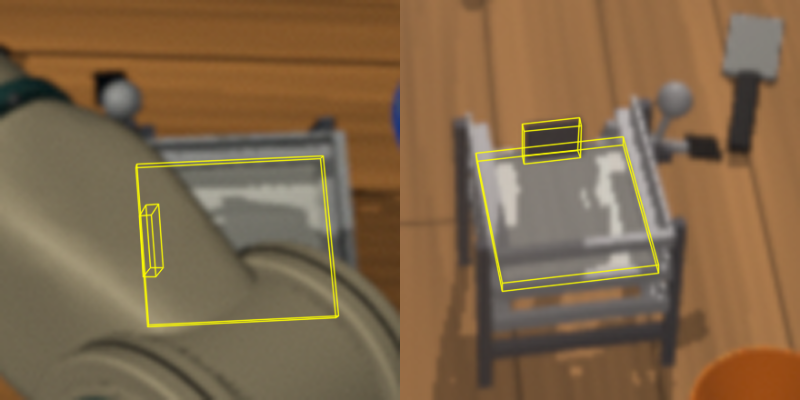

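View pics/full13.png

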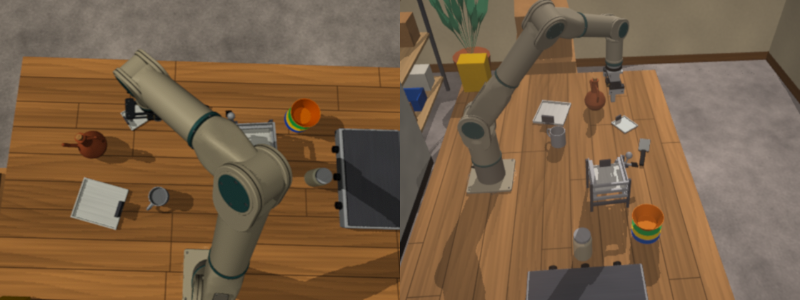

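```bash
python3 -c "
from station import bot
print(bot.finish_job())"
```

```text
the job is handed in; nothing more can be done
None
```

The sheet is on the middle rails against the back stop, and the catch is closed. I handed the job in at about 21 s of the 58 s allowed.

**What I did**
- I took the middle-sized tray, which measured about 155×134 mm against the 150×130 mm given, by its handle plate.
- I entered it plain end first and lowered it to contact about 50 mm short of home, then let go. The wrist force then read about zero.
- With the fingers shut I pushed it until it stalled at the expected position. The tool stopped advancing within 0.3 mm while the push force climbed to 10 N.
- I pressed the catch pad until it snapped over. The highest force I read in that step was about 11 N, at its closed end.

**Last checks**
- **Sheet:** the side picture shows it home, and its outline matches the predicted home pose.
- **Catch:** the side picture shows the ball tipped outward, the pad down and the tooth up at the mouth.
- **Arm and other things:** the arm was clear with no contact force. The bowls, mug, jar, scraper, jebena and other trays look unmoved by eye. I didn't check the grid separately.
- **Limits of the checks:** the arm hid part of the rack from the top camera, so the final tooth and sheet positions rest on the side view and the force readings. The two cameras differed by 2–4 mm on the rack's position, which the force contacts settled.

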